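# Take the food press out of its slide-lid box

### The arm

A 6-joint arm with a two-finger parallel gripper is mounted at the origin on the work surface. World frame = base frame: x ahead of the robot, y to its left, z up, the work surface at z = 0. Lengths are in m, angles in degrees, forces in N, time in s.
With the tool pointing down it reaches from about 0.3 to 0.75 m from the base axis. Payload 8.5 kg.
Tool frame: the origin (TCP) lies on the centre line of the jaws, within the pads' length; the fingertips stand 17 mm ahead of it and the grasp point (between the pads) lies 2 mm behind it; z points along the fingers, y is the direction in which the jaws open and shut (so a half turn about z gives the same grasp; the last joint's range is limited). The gripper opens to 85 mm and grips with 20 to 120 N. Pads are 22 mm wide; open, the fingers measure 114 mm over their backs; the gripper's body (76 mm by 85 mm) begins 54 mm behind the grasp point. The pads swing forward as they close: fully open they stand 13 mm farther back than shut.
Start: joints at [-88.081, 21.807, 74.336, -0, 83.858, -12.336], TCP at [0.135, -0.533, 0.212] pointing down, gripper open.
Joint ranges: [-178.18, 178.18], [-50.72, 133.34], [12.68, 142.11], [-81.47, 261.47], [9.98, 163.14], [-165.26, 165.26]. Speed limits (degrees/s): [136.94, 136.94, 180, 180, 180, 180].

### API

Orientations are given as a 3x3 rotation matrix whose columns are the frame's x, y, z axes.
In Python, from rig import env, imaging, close_job gives the robot as it stands.
- The arm moves only by the tool step_arm, never from a script. Its argument "steps" is one flat list of numbers, 7 for each row, row after row: the opening, from 0 (shut) to 1 (fully open), then the shift along the tool's x, y, z as a fraction of full scale, then the turn, a rotation vector about the tool's x, y, z as a fraction of full scale. A call has 1 to 10 rows; each row is the pose to reach, as a shift and turn from the pose commanded when the call began, along the tool's axes at that moment; what a row does not reach only later rows make up. Full scale, the value 1, is 0.3 m for a shift and 45 degrees for a turn. A row lasts 1/10 s, in which the tool goes at most 50 mm and 8.59 degrees, less where a joint would pass 70% of its speed; a pose out of reach is approached as far as the arm can. A call with a number of a shift or a turn outside -1 to 1 is refused whole. A call with a gripper value outside its range is refused whole. The fingers move at their own pace and stop on an object; "grip_force" is the grip in N (left out, the last holds). Time passes only in rows, so rows that repeat a pose let the fingers close. It gives the time, the measured TCP pose, the force and the opening at its end, in the units of the state.
- env.observe(): the state, without advancing time (a new reading comes with each control period).
- imaging.get_image(name): name is "scene" or "side" or "wrist"; returns (picture, depth): 480x640x3 uint8, blue, green, red; 480x640 float32, m along the optical axis (not along the pixel's ray), 0 where there is no reading.
- imaging.get_calibration(name): a dict with "camera_matrix" (3x3 intrinsics, pixels), "k1" (the pictures are not rectified: a ray, as slopes to the right and down, at radius r is drawn at 1 + k1 r^2 times it, then the intrinsics apply), "world_from_camera" (4x4, takes a point from camera to world coordinates). Camera axes: x right, y down, z forward; pixel columns grow to the right and rows downward; lengths in m; the calibration is good to about 2 mm. A picture is of the moment at which its call begins: read the wrist's pose just before it. get_calibration takes no time and is no camera call; for the wrist camera it gives the pose at the moment of the call.
- close_job(): hands the job in, once; it reports no verdict.
Trained networks look in the newest picture that a camera, given by its name, has taken for a name from the list of things; names that differ only in an ending like _2 or _b are one class to them, and where a whole thing is asked for, a point or a joint stands for the part that bears it (a point fixed in the world has none). Each returns a list of dicts, best first, with "score" (0 to 1); they miss things now and then, are a little off and sometimes report something else, mostly with a low value. They report only what shows in the picture. A call takes as long as a camera call. They do not tell look-alikes from the thing itself.
- imaging.spot_in(camera, target): "pixel" ([column, row] in pixels, amid what is visible of it).
- imaging.regions_of(camera, target): "mask" (480x640 bool, what is visible of it) and "pixel" ([column, row] in pixels, amid what is visible of it).
- imaging.pinpoint(camera, target): "pixel" ([column, row] in pixels: a listed point, or the origin of a listed thing).
The state is a dict: "time_s": time; "q": joint angles; "qvel": joint speeds; "joint_efforts": joint torques, N m; "position": TCP position; "tool_rot": TCP orientation; "ft_force": force on the tool from outside, world axes, zero at the start; "wrist_torque": the same for the moment, N m; "grip_width": finger opening in m.
Only numpy, scipy, OpenCV 4.12 (cv2) and the standard library are available. Lean on these libraries where they do the work, as an engineer would, in place of code of your own. Each camera call takes 0.05 s, during which the arm holds its last target.

### The job

Slide the lid of the longer slide-lid box right out of its tracks towards the robot and lay it flat, handle up, on the steel counter. Then lift the food press out of that box and stand it upright in the middle of the clear half of the white cutting board.

Things in the scene. Friction and masses are not known exactly. Their poses are not given: they have to be found in the camera images.
- box: Longer grey slide-lid box (other: 90 mm), fixed, 146 mm (x) x 108 (y) x 62 high. Origin: centre of underside. Inside x +-68, y +-40, floor 5 up. Lid lies on ledges 50 up in grooves 8 high, 99 wide, under lips 82 apart, tops at 62. Grooves shut at +x, open at -x (robot side; end wall 50 high): the lid comes out along -x and is free once its centre is over 142 mm from the box's centre.
- lid_grip (a point): Centre of the handle bar in the middle of the long box's loose white lid. Plate 138 (x) x 94 (y) x 5 mm, 90 g; bar on it 12 thick (x), 54 long (y), 26 high. The point is 18 mm above the plate's underside, 13 above its upper face. x along the slide, as the box's; z up. Starts shut or up to 14 mm open and slides freely.
- press_center (a point): Centre of the stainless-steel food press standing on the long box's floor near its middle: disc 56 mm diameter, 10 thick, with an upright round grip 22 diameter, 30 high on it; 40 high overall, 0.15 to 0.3 kg. The point lies on its axis 20 mm above its underside; z up along the axis.
- board_clear (a point): Middle of the clear half (nearer the robot) of the white cutting board, on its upper face. Board 220 (x) x 130 (y) x 15 mm, fixed; its centre is 55 mm along this point's +x. A steel ring mould, 72 mm diameter, 45 high, stands on the other half, about 115 mm along +x. z up.
There are look-alikes about, which are no part of the job. Leave any pink or purple look-alike of the part that bears lid_grip alone.

How it is judged (in metres and radians):
On the way:
1. the long box's lid is slid out of its tracks (horizontal distance between lid_grip and box above 0.135 m), for 0.1 s.
At the end, for the whole second after the job is handed in: The long box's lid lies flat (within 8 degrees, handle up) on the counter, and the press stands upright (within 10 degrees) on the clear half of the board, its axis within 50 mm along the board and 55 mm across it of the middle of that half; both released and still (height (world z) of lid_grip below 0.026 m and angle between lid_grip's own z axis and vertical below 0.15 rad and x of press_center in the frame of board_clear between -0.05 and 0.05 m and y of press_center in the frame of board_clear between -0.055 and 0.055 m and z of press_center in the frame of board_clear between 0.012 and 0.028 m and angle between press_center's own z axis and vertical below 0.17 rad); the robot touches nothing.
It also fails if it takes over 56 s, if anything falls off the work surface, if the arm or the gripper's body presses on something with over 40 N, if the wrist force passes 120 N, or if a joint passes its speed limit or range.

## Working session

There is one attempt and no reset: what is moved stays moved. The work goes in short steps, Python scripts to look and compute and a tool call to move; the robot and the scene stay as the last step left them, time stands still between calls to the robot, and variables do not carry over. Pictures are saved under pics/ and viewed, and the job is handed in when it is done.

Besides the shell and the picture viewer there is one more tool, called after "Request:" as name(argument=value, ...), one argument or row to a line, values as JSON. step_arm: Moves the arm, as the interface text tells. Shift numbers are shares of 0.3 m and turn numbers shares of 45 degrees, none past 1 either way. Its arguments: {"type":"object","properties":{"steps":{"type":"array","items":{"type":"number"}},"grip_force":{"type":"number"}},"required":["steps"]}

```bash
mkdir -p pics; ls; cat > h.py <<'E'
from rig import env, imaging, close_job
import numpy as np, cv2
def ray(cam,px,cal=None):
    c=cal or imaging.get_calibration(cam);K=np.array(c["camera_matrix"]);k1=c["k1"]
    d=np.array([(px[0]-K[0,2])/K[0,0],(px[1]-K[1,2])/K[1,1]]);u=d.copy()
    for _ in range(20): u=d/(1+k1*(u@u))
    return np.array([u[0],u[1],1.0]),np.array(c["world_from_camera"])
def at_depth(cam,px,z,cal=None):
    r,T=ray(cam,px,cal);return T[:3,:3]@(r*z)+T[:3,3]
def at_height(cam,px,h,cal=None):
    r,T=ray(cam,px,cal);d=T[:3,:3]@r;o=T[:3,3];return o+d*(h-o[2])/d[2]
def cloud(cam,depth,mask,cal=None):
    v,u=np.nonzero(mask&(depth>0));z=depth[v,u]
    c=cal or imaging.get_calibration(cam);K=np.array(c["camera_matrix"])
    d=np.stack([(u-K[0,2])/K[0,0],(v-K[1,2])/K[1,1]],1);w=d.copy()
    for _ in range(20): w=d/(1+c["k1"]*(w**2).sum(1,keepdims=True))
    T=np.array(c["world_from_camera"])
    return (np.c_[w,np.ones(len(z))]*z[:,None])@T[:3,:3].T+T[:3,3]
E
python3 - <<'E'
from h import *
np.set_printoptions(precision=4,suppress=True)
s=env.observe();print(s)
for c in("scene","side"):
    im,d=imaging.get_image(c);cv2.imwrite(f"pics/{c}0.png",im);np.save(f"{c}0.npy",d)
    for t in("box","lid_grip","press_center","board_clear"):
        for r in imaging.pinpoint(c,t)[:4]:
            p=r["pixel"];z=d[int(p[1]),int(p[0])];print(c,t,round(r["score"],2),np.round(p,1),at_depth(c,p,z))
E
```

```text
pics
{'time_s': 0.0, 'q': array([-88.0807,  21.8413,  74.3852,   0.001 ,  83.8571, -12.3345]), 'qvel': array([-0.0394, -0.1035, -0.115 , -0.0306,  0.0109, -0.0244]), 'joint_efforts': array([ -0.0006, -44.8456, -23.1281,  -0.0002,   0.0046,   0.    ]), 'position': array([ 0.1354, -0.5327,  0.2114]), 'tool_rot': array([[ 0.9692,  0.2462, -0.    ],
       [ 0.2462, -0.9692,  0.0015],
       [ 0.0003, -0.0014, -1.    ]]), 'ft_force': array([ 0.5092, -1.1348, -0.3675]), 'wrist_torque': array([ 0.0018, -0.    ,  0.0163]), 'grip_width': 0.08543872987655293}
scene box 0.73 [184.9 304.7] [ 0.6277 -0.2179  0.0559]
scene lid_grip 0.78 [313.3 230.8] [ 0.3514 -0.0737  0.0309]
scene lid_grip 0.65 [186. 274.] [ 0.5782 -0.2375  0.0773]
scene lid_grip 0.63 [223.6 175.7] [ 0.2147 -0.341   0.0192]
scene lid_grip 0.57 [412.1 249.2] [0.3295 0.1285 0.0162]
scene press_center 0.62 [183.6 303.5] [ 0.6247 -0.2224  0.0542]
scene board_clear 0.59 [335.2 302.1] [0.5089 0.0188 0.0149]
side box 0.82 [288.3 209.4] [ 0.5568 -0.1981  0.0205]
side lid_grip 0.87 [372.6 256. ] [ 0.3271 -0.0787  0.0243]
side lid_grip 0.69 [291.3 175.4] [ 0.5715 -0.2461  0.0808]
side lid_grip 0.66 [333.5 329.6] [0.3172 0.1374 0.0291]
```

View pics/scene0.png

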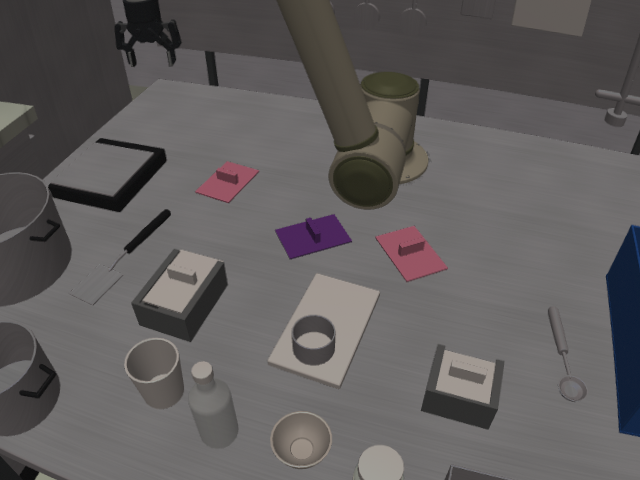

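View pics/side0.png

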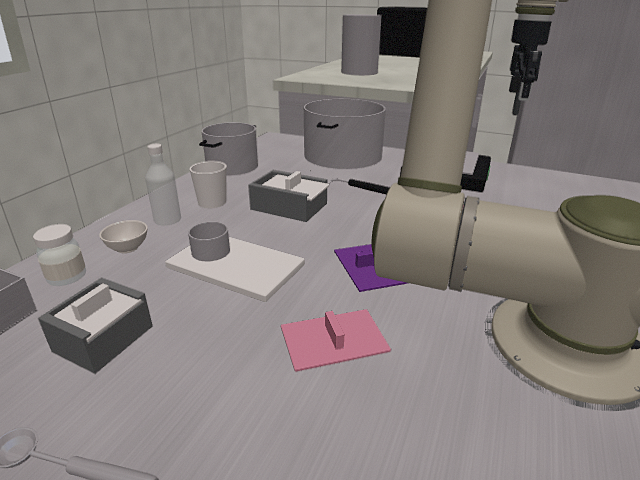

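The scene picture shows a longer closed box at about (182,293), a shorter one at (465,385), the board at (327,325) with the ring at (314,340), and pink and purple lids at (228,181), (411,252) and (313,236). Next I measure the left box and the board.

```bash
python3 - <<'E'
from h import *
np.set_printoptions(precision=4,suppress=True)
full=np.ones((480,640),bool)
P=[cloud(c,np.load(f"{c}0.npy"),full) for c in("scene","side")]
C=[cv2.imread(f"pics/{c}0.png")[(np.load(f"{c}0.npy")>0)] for c in("scene","side")]
def rect(n,p):
    (c,wh,a)=cv2.minAreaRect(p[:,:2].astype(np.float32));print(n,len(p),np.round(c,4),np.round(wh,4),round(a,2),p[:,2].mean())
for i,p in enumerate(P):
    b=(abs(p[:,0]-.57)<.13)&(abs(p[:,1]+.235)<.12)
    g=C[i].astype(int).mean(1)
    q=p[b&(p[:,2]>.03)&(p[:,2]<.1)];rect("boxall",q)
    print(np.histogram(q[:,2],bins=np.arange(.03,.1,.004)))
    rect("bar",p[b&(p[:,2]>.068)&(p[:,2]<.09)])
    rect("lid",p[b&(p[:,2]>.05)&(p[:,2]<.061)&(g>110)])
    # board
    b=(abs(p[:,0]-.55)<.17)&(abs(p[:,1]-.03)<.13)
    rect("board",p[b&(p[:,2]>.011)&(p[:,2]<.019)&(g>130)])
    rect("ring",p[b&(p[:,2]>.05)&(p[:,2]<.066)])
    b=(abs(p[:,0]-.58)<.2)&(abs(p[:,1]-.25)<.13)&(p[:,2]>.03)&(p[:,2]<.1); 
    if b.sum()>50: rect("otherbox",p[b])
# top view
W=np.zeros((600,800,3),np.uint8)
for p,c in zip(P[::-1],C[::-1]):
    k=(p[:,2]<.3)&(p[:,2]>-.02);p=p[k];c=c[k]
    u=(400-p[:,1]*800).astype(int);v=(580-p[:,0]*700-0).astype(int)
    o=np.argsort(p[:,2]);ok=(u>=0)&(u<800)&(v>=0)&(v<600);o=o[ok[o]]
    W[v[o],u[o]]=c[o]
cv2.imwrite("pics/top.png",W)
E
```

```text
boxall 4642 [ 0.5833 -0.2516] [0.1124 0.1577] 87.84 0.055565704722598495
(array([ 135,  151,  142,  155,  155,  702, 1668,  771,  485,   41,   46,
         51,  109,   31,    0,    0,    0]), array([0.03 , 0.034, 0.038, 0.042, 0.046, 0.05 , 0.054, 0.058, 0.062,
       0.066, 0.07 , 0.074, 0.078, 0.082, 0.086, 0.09 , 0.094, 0.098]))
bar 257 [ 0.5743 -0.2505] [0.0547 0.0135] 89.38 0.07741122624889163
lid 1999 [ 0.5741 -0.2503] [0.0915 0.1385] 86.9 0.05485540788692066
board 5564 [0.5603 0.0177] [0.1284 0.2204] 85.83 0.0145566763038466
ring 439 [0.6184 0.012 ] [0.0715 0.0712] 59.81 0.05636519915099276
otherbox 4068 [0.6318 0.2622] [0.1093 0.0929] 88.15 0.05712653614310412
boxall 2209 [ 0.5799 -0.2516] [0.1124 0.1585] 87.19 0.05373820433309188
(array([123, 131, 125, 103, 117, 192, 723, 315, 236,  25,  27,  28,  59,
         5,   0,   0,   0]), array([0.03 , 0.034, 0.038, 0.042, 0.046, 0.05 , 0.054, 0.058, 0.062,
       0.066, 0.07 , 0.074, 0.078, 0.082, 0.086, 0.09 , 0.094, 0.098]))
bar 131 [ 0.5692 -0.2499] [0.0558 0.0136] 87.85 0.07681395903998578
lid 661 [ 0.5793 -0.249 ] [0.1021 0.1571] 88.92 0.05531696270296081
board 3922 [0.5578 0.0176] [0.1319 0.2213] 85.52 0.014940762772376263
ring 449 [0.6135 0.0114] [0.0724 0.0712] 85.84 0.05599113560451264
otherbox 5553 [0.6805 0.2593] [0.1105 0.1989] 87.91 0.054918221250369124
```

View pics/top.png

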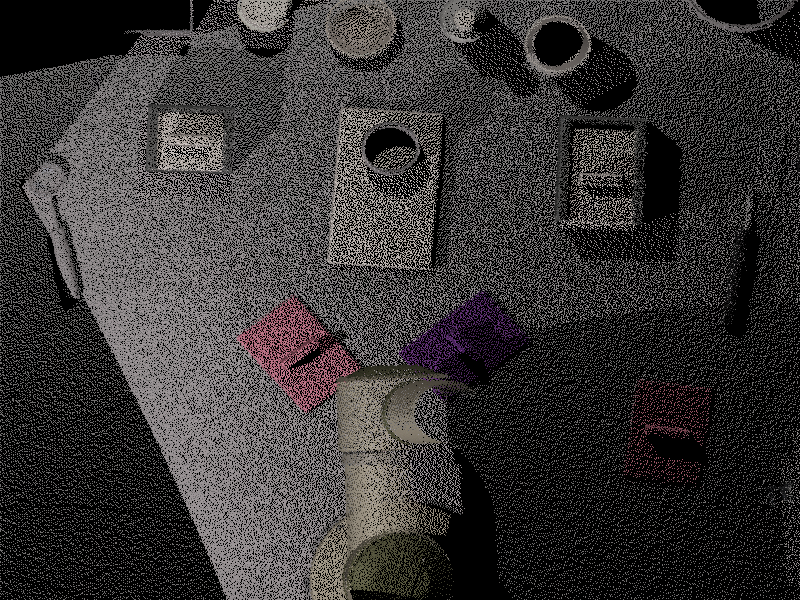

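```bash
cat > plan.py <<'E'
from h import *
from scipy.spatial.transform import Rotation as R
def plan(pos,yaw,s=None):
    """yaw: deg of tool y axis in world"""
    s=s or env.observe();p=np.array(s["position"]);M=np.array(s["tool_rot"])
    a=np.radians(yaw);y=np.array([np.cos(a),np.sin(a),0]);z=np.array([0,0,-1.]);x=np.cross(y,z)
    G=np.c_[x,y,z]
    sh=M.T@(np.array(pos)-p);rv=R.from_matrix(M.T@G).as_rotvec(degrees=True)
    print("t",s["time_s"],"pos",np.round(p,4),"yaw",round(np.degrees(np.arctan2(M[1,1],M[0,1])),2),"shift",np.round(sh/.3,3),"turn",np.round(rv/45,3))
    return sh/.3,rv/45
E
python3 -c "
from plan import *
plan([.5,-.30,.24],-40);plan([.5,-.25,.24],-2.5)"
```

```text
t 0.5 pos [ 0.1354 -0.533   0.212 ] yaw -75.75 shift [ 1.369 -0.454 -0.093] turn [-0.    -0.    -0.794]
t 0.5 pos [ 0.1354 -0.533   0.212 ] yaw -75.75 shift [ 1.41  -0.615 -0.093] turn [-0.    -0.    -1.628]
```

Request:
step_arm(
  steps=[0.5,0.7,-0.25,-0.09,0,0,-0.8,0.5,0.7,-0.25,-0.09,0,0,-0.8,0.5,0.7,-0.25,-0.09,0,0,-0.8,0.5,0.7,-0.25,-0.09,0,0,-0.8,0.5,0.7,-0.25,-0.09,0,0,-0.8],
)

```text
time_s: 1.0
position: [0.323, -0.4064, 0.2398]
tool_rot: [[0.634, 0.774, 0.001], [0.774, -0.634, -0.001], [0.0, 0.001, -1.0]]
ft_force: [0.1, -0.3, 0.1]
grip_width: 0.0428
```

```bash
python3 -c "
from plan import *
plan([.5,-.25,.25],-2.5)"
```

```text
t 1.0 pos [ 0.323  -0.4064  0.2398] yaw -39.33 shift [ 0.777  0.126 -0.034] turn [ 0.001  0.    -0.818]
```

Request:
step_arm(
  steps=[0.5,0.78,0.13,-0.03,0,0,-0.82,0.5,0.78,0.13,-0.03,0,0,-0.82,0.5,0.78,0.13,-0.03,0,0,-0.82,0.5,0.78,0.13,-0.03,0,0,-0.82,0.5,0.78,0.13,-0.03,0,0,-0.82,0.5,0.78,0.13,-0.03,0,0,-0.82],
)

```text
time_s: 1.6
position: [0.5027, -0.2506, 0.248]
tool_rot: [[0.043, 0.999, 0.001], [0.999, -0.043, 0.0], [0.0, 0.001, -1.0]]
ft_force: [-0.7, -0.6, -0.2]
grip_width: 0.0426
```

```bash
python3 - <<'E'
from plan import *
np.set_printoptions(precision=4,suppress=True)
im,d=imaging.get_image("wrist");cal=imaging.get_calibration("wrist")
cv2.imwrite("pics/w1.png",im)
for t in("box","lid_grip","board_clear"):
    for r in imaging.pinpoint("wrist",t)[:3]:
        p=r["pixel"];print(t,round(r["score"],2),np.round(p,1),at_depth("wrist",p,d[int(p[1]),int(p[0])],cal))
p=cloud("wrist",d,np.ones_like(d,bool),cal);g=im[d>0].mean(1)
b=(abs(p[:,0]-.57)<.13)&(abs(p[:,1]+.235)<.12)
for n,lo,hi,gl,gh in(("bar",.07,.09,0,300),("lid",.05,.061,100,300),("top",.057,.066,0,300),("rim",.055,.066,0,90)):
    q=p[b&(p[:,2]>lo)&(p[:,2]<hi)&(g>=gl)&(g<gh)]
    if len(q)<10: print(n,len(q));continue
    c,wh,a=cv2.minAreaRect(q[:,:2].astype(np.float32));print(n,len(q),np.round(c,4),np.round(wh,4),round(a,2),q[:,2].mean())
plan([.572,-.25,.078],-2.5)
E
```

```text
lid_grip 0.84 [ 44.5 282. ] [ 0.2157 -0.3294  0.0283]
lid_grip 0.78 [115.8   3.1] [ 0.3396 -0.0811  0.0314]
lid_grip 0.68 [400.8 200.3] [ 0.5655 -0.2492  0.0826]
bar 1174 [ 0.5696 -0.2508] [0.0546 0.0127] 87.35 0.08050248065486997
lid 14165 [ 0.5789 -0.2524] [0.1073 0.1564] 88.5 0.055630397333872886
top 6807 [ 0.5791 -0.252 ] [0.109  0.1553] 87.64 0.062027334858362745
rim 552 [ 0.5815 -0.2457] [0.0965 0.1413] 87.37 0.05916605768899084
t 1.8 pos [ 0.4995 -0.2543  0.248 ] yaw -2.92 shift [0.027 0.241 0.566] turn [-0.     0.    -0.009]
```

View pics/w1.png

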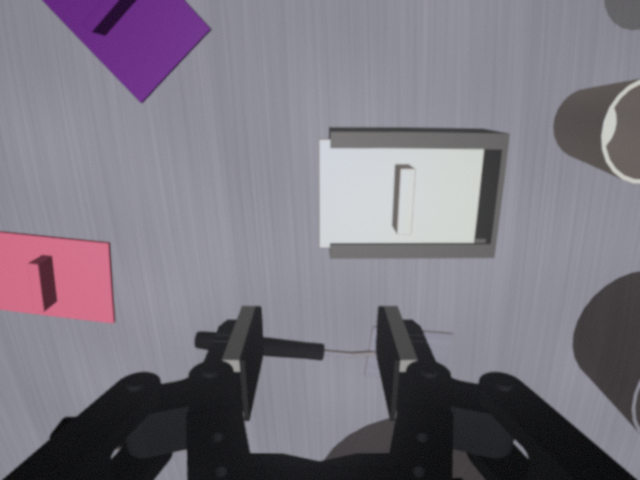

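The wrist view shows the white lid about 10 mm open and its bar at (404,200). The bar measures about (0.5695, -0.2505), with its top at 0.0805.

```bash
python3 - <<'E'
from plan import *
plan([.5695,-.2505,.078],-2.7);plan([.5695,-.2505,.13],-2.7)
E
```

```text
t 1.8 pos [ 0.4995 -0.2543  0.248 ] yaw -2.92 shift [0.025 0.233 0.566] turn [-0.     0.    -0.005]
t 1.8 pos [ 0.4995 -0.2543  0.248 ] yaw -2.92 shift [0.025 0.233 0.393] turn [-0.     0.    -0.005]
```

Request:
step_arm(
  steps=[0.5,0.025,0.233,0.15,0,0,-0.005,0.5,0.025,0.233,0.3,0,0,-0.005,0.5,0.025,0.233,0.4,0,0,-0.005,0.5,0.025,0.233,0.48,0,0,-0.005,0.5,0.025,0.233,0.53,0,0,-0.005,0.5,0.025,0.233,0.56,0,0,-0.005,0.5,0.025,0.233,0.56,0,0,-0.005,0.5,0.025,0.233,0.56,0,0,-0.005],
  grip_force=30,
)

```text
time_s: 2.6
position: [0.5703, -0.2504, 0.081]
tool_rot: [[0.047, 0.999, 0.001], [0.999, -0.047, -0.001], [-0.001, 0.001, -1.0]]
ft_force: [0.3, -0.2, 1.0]
grip_width: 0.0426
```

```bash
python3 - <<'E'
from plan import *
plan([.5695,-.2505,.078],-2.7)
im,d=imaging.get_image("wrist");cv2.imwrite("pics/w2.png",im)
E
```

```text
t 2.6 pos [ 0.5703 -0.2504  0.081 ] yaw -2.68 shift [-0.    -0.003  0.01 ] turn [0.002 0.001 0.001]
```

View pics/w2.png

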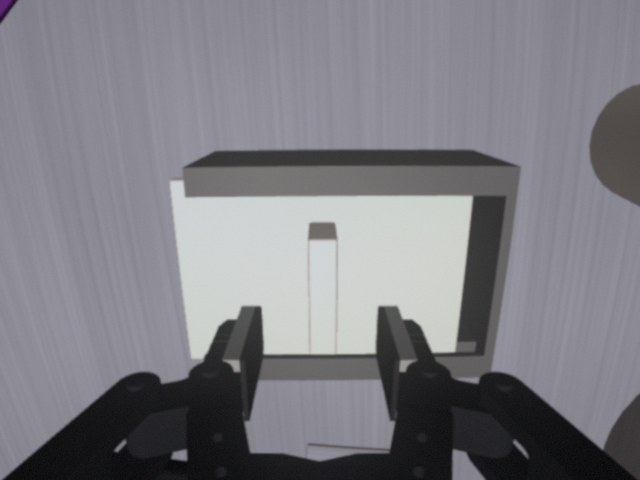

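The bar at (322,290) sits midway between the fingers, so I lower 3 mm and close.

Request:
step_arm(
  steps=[0.5,0,0,0.01,0,0,0,0.2,0,0,0.01,0,0,0,0,0,0,0.01,0,0,0,0,0,0,0.01,0,0,0,0,0,0,0.01,0,0,0,0,0,0,0.01,0,0,0],
)

```text
time_s: 3.25
position: [0.5703, -0.2496, 0.077]
tool_rot: [[0.046, 0.999, 0.0], [0.999, -0.046, -0.0], [-0.0, 0.0, -1.0]]
ft_force: [-0.4, 0.4, 0.9]
grip_width: -0.0002
```

```bash
python3 - <<'E'
from plan import *
s=env.observe();print(s["ft_force"],s["grip_width"])
b=np.radians(-2.7);p=s["position"];
plan([p[0]-.165*np.cos(b),p[1]-.165*np.sin(b),p[2]],-2.7)
E
```

```text
[-0.39396222  0.42788381  0.91879864] -0.00015529033903795414
t 3.25 pos [ 0.5703 -0.2496  0.077 ] yaw -2.62 shift [ 0.001 -0.55  -0.   ] turn [0.    0.    0.002]
```

```bash
python3 - <<'E'
from plan import *
im,d=imaging.get_image("wrist");cv2.imwrite("pics/w3.png",im);print(env.observe()["grip_width"])
im2,d=imaging.get_image("side");cv2.imwrite("pics/s3.png",cv2.resize(im2[100:300,180:440],(780,600)))
E
```

```text
0.0002757734442527187
```

View pics/w3.png

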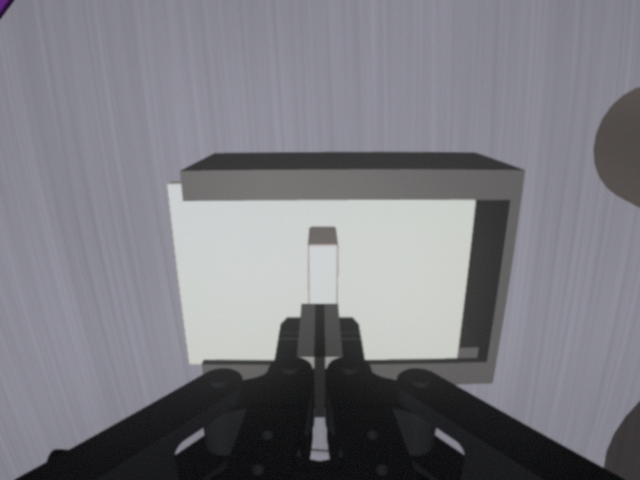

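View pics/s3.png

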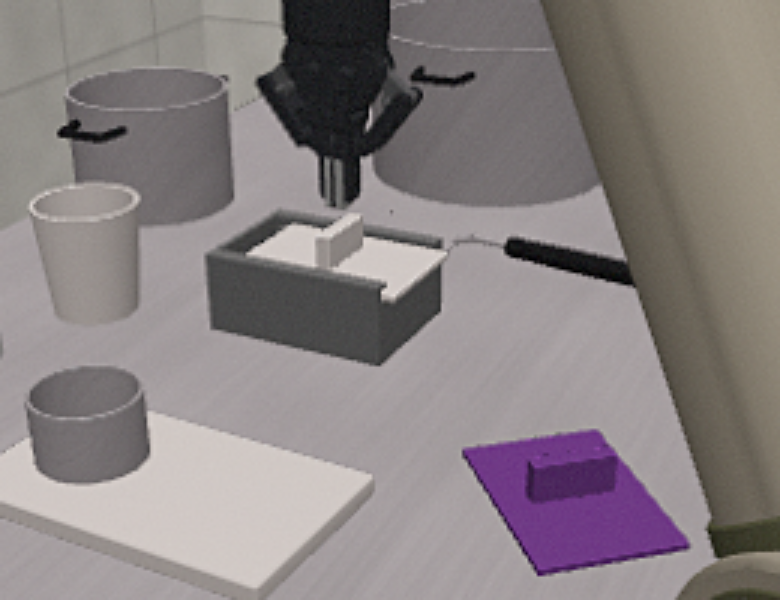

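```bash
python3 - <<'E'
from plan import *
np.set_printoptions(precision=4,suppress=True)
print(env.observe()["position"])
for c in("side","scene","wrist"):
    im,d=imaging.get_image(c)
    cal=imaging.get_calibration(c)
    cv2.imwrite(f"pics/{c}4.png",im)
    p=cloud(c,d,np.ones_like(d,bool),cal);g=im[d>0].mean(1)
    k=(np.hypot(p[:,0]-.57,p[:,1]+.26)<.12)&(p[:,2]>.062)&(p[:,2]<.30)
    q=p[k]
    for z in np.arange(.064,.24,.008):
        a=q[(q[:,2]>=z)&(q[:,2]<z+.008)]
        if len(a): print(c,round(z,3),len(a),a.min(0)[:2],a.max(0)[:2])
E
```

```text
[ 0.5703 -0.2496  0.077 ]
side 0.064 53 [ 0.5635 -0.2773] [ 0.6535 -0.2194]
side 0.072 52 [ 0.563  -0.2788] [ 0.5771 -0.2234]
side 0.08 52 [ 0.5631 -0.2766] [ 0.5768 -0.223 ]
side 0.096 24 [ 0.5575 -0.2576] [ 0.5766 -0.2397]
side 0.104 46 [ 0.5558 -0.2554] [ 0.5833 -0.2392]
side 0.112 50 [ 0.5546 -0.2561] [ 0.5839 -0.2381]
side 0.12 48 [ 0.5548 -0.2563] [ 0.5825 -0.2389]
side 0.128 50 [ 0.5542 -0.2582] [ 0.5831 -0.2392]
side 0.136 55 [ 0.5393 -0.2615] [ 0.5971 -0.2368]
side 0.144 129 [ 0.5331 -0.2624] [ 0.607  -0.2354]
side 0.152 117 [ 0.5257 -0.2635] [ 0.6113 -0.2344]
side 0.16 151 [ 0.5186 -0.265 ] [ 0.6213 -0.2306]
side 0.168 147 [ 0.5126 -0.264 ] [ 0.6243 -0.2302]
side 0.176 180 [ 0.507  -0.2599] [ 0.6303 -0.2318]
side 0.184 204 [ 0.5076 -0.2601] [ 0.6302 -0.2282]
side 0.192 157 [ 0.517  -0.2546] [ 0.621  -0.2282]
side 0.2 164 [ 0.5266 -0.2566] [ 0.6121 -0.2277]
side 0.208 134 [ 0.5276 -0.2557] [ 0.6084 -0.2365]
side 0.216 66 [ 0.5315 -0.2592] [ 0.6057 -0.2178]
side 0.224 134 [ 0.5314 -0.2601] [ 0.5973 -0.2113]
side 0.232 142 [ 0.5312 -0.2621] [ 0.5966 -0.2111]
scene 0.064 129 [ 
[... 1193 characters left out ...]
] [ 0.5788 -0.2217]
wrist 0.08 1785 [ 0.5661 -0.2486] [ 0.5785 -0.2217]
wrist 0.096 150 [ 0.5589 -0.2432] [ 0.5809 -0.2371]
wrist 0.104 802 [ 0.557  -0.2433] [ 0.5843 -0.2372]
wrist 0.112 963 [ 0.557  -0.2435] [ 0.5844 -0.2371]
wrist 0.12 1167 [ 0.5569 -0.2435] [ 0.584  -0.2367]
wrist 0.128 1493 [ 0.557  -0.2607] [ 0.5841 -0.2367]
wrist 0.136 2135 [ 0.541  -0.2617] [ 0.6013 -0.2343]
wrist 0.144 5979 [ 0.5331 -0.261 ] [ 0.6079 -0.2333]
wrist 0.152 9699 [ 0.528  -0.2604] [ 0.6146 -0.2338]
wrist 0.16 7810 [ 0.5211 -0.2596] [ 0.6219 -0.2302]
wrist 0.168 11029 [ 0.5143 -0.2506] [ 0.6275 -0.23  ]
wrist 0.176 7678 [ 0.5102 -0.2432] [ 0.6318 -0.2296]
wrist 0.184 2 [ 0.5567 -0.2318] [ 0.5887 -0.2297]
```

View pics/scene4.png

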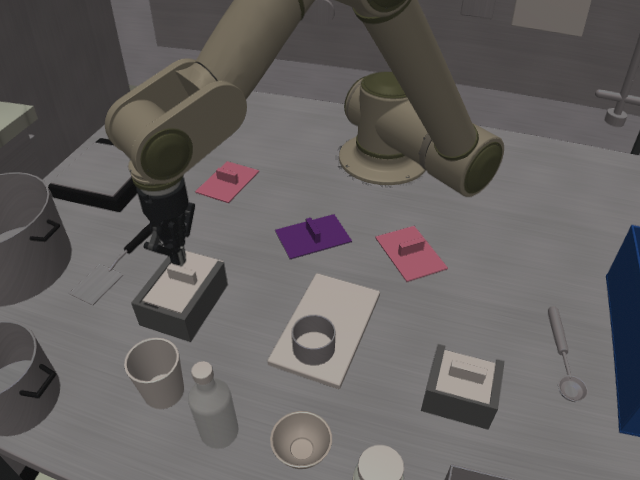

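All three cameras put the shut fingertips at z≈0.099 when the TCP reads 0.077. That puts the tips about 22 mm behind the reported TCP, not the stated 17 mm ahead, so they closed above the bar (top 0.081). I'll use the measured offset: open, go 36 mm lower so the tips sit near 0.063, and check force.

Request:
step_arm(
  steps=[0.5,0,0.005,0,0,0,0,0.5,0,0.005,0,0,0,0,0.5,0,0.005,0,0,0,0,0.5,0,0.005,0,0,0,0,0.5,0,0.005,0.04,0,0,0,0.5,0,0.005,0.07,0,0,0,0.5,0,0.005,0.1,0,0,0,0.5,0,0.005,0.12,0,0,0,0.5,0,0.005,0.12,0,0,0],
)

```text
time_s: 4.4
position: [0.5713, -0.2494, 0.0398]
tool_rot: [[0.046, 0.999, -0.002], [0.999, -0.046, 0.001], [0.001, -0.002, -1.0]]
ft_force: [0.2, 0.8, -0.4]
grip_width: 0.0427
```

```bash
python3 - <<'E'
from plan import *
print(env.observe()["position"],env.observe()["ft_force"])
im,d=imaging.get_image("side");cv2.imwrite("pics/s5.png",cv2.resize(im[100:300,180:440],(780,600)))
E
```

```text
[ 0.57130215 -0.24940926  0.03975206] [ 0.23085343  0.81623413 -0.4198042 ]
```

View pics/s5.png

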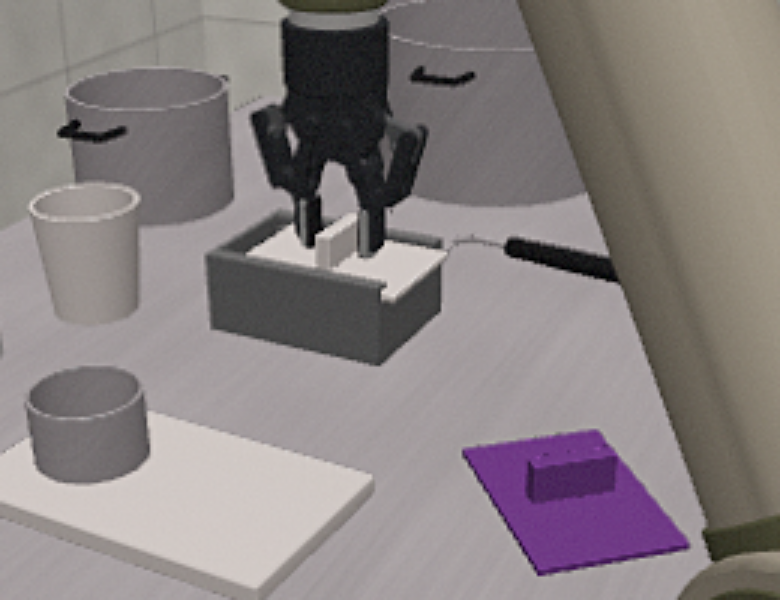

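The fingers now straddle the bar at (340,240) in the cropped view, with no contact force, so I close.

Request:
step_arm(
  steps=[0,0,0,0,0,0,0,0,0,0,0,0,0,0,0,0,0,0,0,0,0,0,0,0,0,0,0,0,0,0,0,0,0,0],
  grip_force=40,
)

```text
schema error: expected a multiple of 7 numbers
```

```bash
python3 - <<'E'
from plan import *
s=env.observe();p=s["position"];print(s["grip_width"],s["ft_force"])
b=np.radians(-2.7)
plan([p[0]-.175*np.cos(b),p[1]-.175*np.sin(b),p[2]],-2.7)
E
```

```text
0.04298047908651567 [-0.18658268  0.98575539  0.43350018]
t 4.45 pos [ 0.5716 -0.2496  0.0405] yaw -2.62 shift [ 0.001 -0.583  0.   ] turn [-0.001 -0.001  0.002]
```

Request:
step_arm(
  steps=[0,0,0,0,0,0,0,0,0,0,0,0,0,0,0,0,0,0,0,0,0,0,0,0,0,0,0,0,0,0,0,0,0,0,0],
  grip_force=40,
)

```text
time_s: 4.95
position: [0.5721, -0.2499, 0.0416]
tool_rot: [[0.046, 0.999, 0.001], [0.999, -0.046, -0.001], [-0.001, 0.001, -1.0]]
ft_force: [0.2, 0.6, 4.5]
grip_width: 0.0112
```

Request:
step_arm(
  steps=[0,0,0,-0.004,0,0,0,0,0,-0.03,-0.004,0,0,0,0,0,-0.07,-0.004,0,0,0,0,0,-0.12,-0.004,0,0,0,0,0,-0.17,-0.004,0,0,0,0,0,-0.17,-0.004,0,0,0],
)

```text
time_s: 5.55
position: [0.5188, -0.247, 0.042]
tool_rot: [[0.047, 0.999, -0.002], [0.999, -0.047, 0.001], [0.001, -0.002, -1.0]]
ft_force: [-0.6, 0.1, -0.5]
grip_width: 0.0108
```

```bash
python3 - <<'E'
from plan import *
s=env.observe();print(s["grip_width"],s["ft_force"])
im,d=imaging.get_image("side");cv2.imwrite("pics/s6.png",cv2.resize(im[100:300,180:440],(780,600)))
E
```

```text
0.010765062810476468 [-0.63876809  0.08335396 -0.47788908]
```

View pics/s6.png

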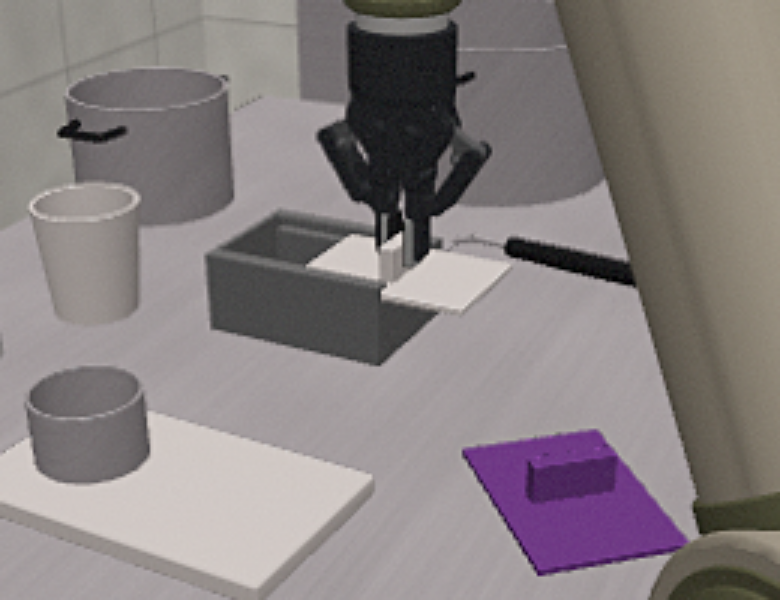

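The lid at (420,265) in the cropped view is sliding out level with the bar gripped, so I pull the rest of the way.

Request:
step_arm(
  steps=[0,0,-0.07,0,0,0,0,0,0,-0.15,0,0,0,0,0,0,-0.23,0,0,0,0,0,0,-0.31,0,0,0,0,0,0,-0.38,0,0,0,0,0,0,-0.4,0,0,0,0,0,0,-0.4,0,0,0,0,0,0,-0.4,0.06,0,0,0,0,0,-0.4,0.1,0,0,0,0,0,-0.4,0.1,0,0,0],
)

```text
time_s: 6.6
position: [0.4015, -0.2417, 0.0111]
tool_rot: [[0.045, 0.999, -0.001], [0.999, -0.045, 0.001], [0.001, -0.001, -1.0]]
ft_force: [-0.5, 0.3, -1.9]
grip_width: 0.0114
```

```bash
python3 - <<'E'
from plan import *
s=env.observe();print(s["grip_width"],s["ft_force"])
im,d=imaging.get_image("scene");cv2.imwrite("pics/s7.png",cv2.resize(im[100:400,80:400],(640,600)))
p=cloud("scene",d,np.ones_like(d,bool));g=im[d>0].mean(1)
k=(abs(p[:,0]-.42)<.1)&(abs(p[:,1]+.24)<.07)&(p[:,2]>.008)&(p[:,2]<.06)&(g>120);q=p[k]
A=np.c_[q[:,:2]-q[:,:2].mean(0),np.ones(len(q))];print(len(q),q.mean(0),np.linalg.lstsq(A,q[:,2],rcond=None)[0],np.histogram(q[:,2],12))
E
```

```text
0.011422085295812966 [-0.51860426  0.27829054 -1.92190878]
1536 [ 0.41723007 -0.23630495  0.02492891] [-0.00840547  0.00645108  0.02492891] (array([ 148, 1008,  336,    2,    0,    0,    0,    0,    1,    5,   27,
          9]), array([0.01959331, 0.02245124, 0.02530918, 0.02816712, 0.03102506,
       0.033883  , 0.03674094, 0.03959888, 0.04245682, 0.04531476,
       0.0481727 , 0.05103064, 0.05388858]))
```

View pics/s7.png

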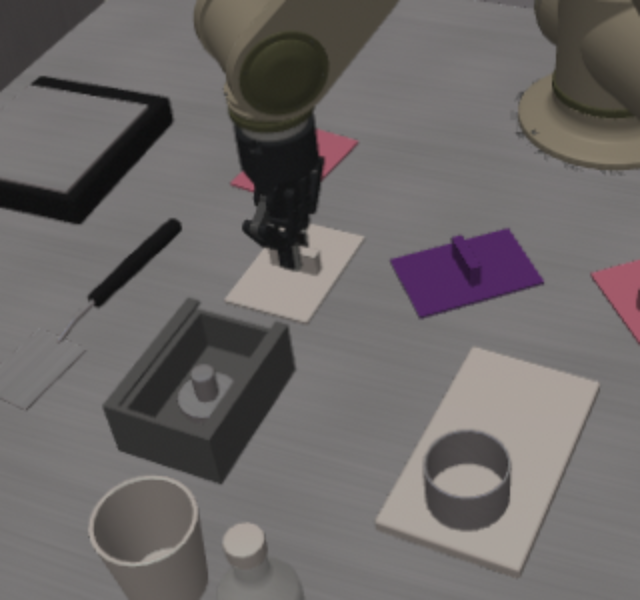

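The lid hangs level at (295,270) in the cropped view, clear of the pink and purple lids, with its upper face at 0.0245. The press at (203,385) is now visible in the open box. I lower about 19 mm and release.

Request:
step_arm(
  steps=[0,0,0,0.03,0,0,0,0,0,0,0.05,0,0,0,0,0,0,0.06,0,0,0,0,0,0,0.065,0,0,0,0,0,0,0.065,0,0,0],
)

```text
time_s: 7.15
position: [0.401, -0.2419, -0.0074]
tool_rot: [[0.046, 0.999, -0.0], [0.999, -0.046, 0.0], [0.0, -0.0, -1.0]]
ft_force: [-0.2, -0.4, -1.4]
grip_width: 0.0111
```

Request:
step_arm(
  steps=[0,0,0,0.005,0,0,0,0,0,0,0.009,0,0,0],
)

```text
time_s: 7.35
position: [0.4012, -0.2421, -0.0085]
tool_rot: [[0.046, 0.999, 0.001], [0.999, -0.046, -0.001], [-0.001, 0.001, -1.0]]
ft_force: [-7.1, 5.8, 36.9]
grip_width: 0.0107
```

Request:
step_arm(
  steps=[0,0,0,-0.006,0,0,0,0.3,0,0,-0.006,0,0,0,0.5,0,0,-0.006,0,0,0,0.5,0,0,-0.006,0,0,0,0.5,0,0,-0.05,0,0,0,0.5,0,0,-0.15,0,0,0,0.5,0,0,-0.3,0,0,0,0.5,0,0,-0.45,0,0,0,0.5,0,0,-0.6,0,0,0,0.5,0,0,-0.6,0,0,0],
)

```text
time_s: 8.35
position: [0.4027, -0.2435, 0.1752]
tool_rot: [[0.046, 0.999, 0.008], [0.999, -0.045, -0.008], [-0.007, 0.008, -1.0]]
ft_force: [-0.3, -0.4, -1.0]
grip_width: 0.0429
```

```bash
python3 - <<'E'
from plan import *
np.set_printoptions(precision=4,suppress=True)
im,d=imaging.get_image("wrist");cal=imaging.get_calibration("wrist");cv2.imwrite("pics/w8.png",im)
p=cloud("wrist",d,np.ones_like(d,bool),cal);g=im[d>0].mean(1)
k=(abs(p[:,0]-.40)<.09)&(abs(p[:,1]+.24)<.07)&(p[:,2]>.002)&(p[:,2]<.012)&(g>110);q=p[k]
print("lid",len(q),q.mean(0),q[:,2].std())
def press(cam,d,im,cal):
    p=cloud(cam,d,np.ones_like(d,bool),cal)
    for n,lo,hi in(("griptop",.038,.05),("disc",.010,.020)):
        k=(abs(p[:,0]-.581)<.06)&(abs(p[:,1]+.2515)<.035)&(p[:,2]>lo)&(p[:,2]<hi);q=p[k]
        if len(q)>5:
            c,r=cv2.minEnclosingCircle(q[:,:2].astype(np.float32));print(cam,n,len(q),np.round(c,4),r,np.median(q,0))
press("wrist",d,im,cal)
for c in("scene","side"):
    im,d=imaging.get_image(c);cv2.imwrite(f"pics/{c}8.png",im);press(c,d,im,imaging.get_calibration(c))
    for t in("press_center","lid_grip"):
        for r in imaging.pinpoint(c,t)[:3]: print(c,t,r["score"],r["pixel"],at_height(c,r["pixel"],.025 if t[0]=="p" else .018))
plan([.54,-.25,.2],-2.7)
E
```

```text
lid 16249 [ 0.3969 -0.2366  0.0031] 0.0006702756496187104
wrist griptop 718 [ 0.5536 -0.2647] 0.039200492203235626 [ 0.5758 -0.2504  0.0417]
wrist disc 2528 [ 0.5633 -0.261 ] 0.04602358490228653 [ 0.5704 -0.2436  0.012 ]
scene griptop 125 [ 0.5537 -0.2431] 0.040825147181749344 [ 0.583  -0.2498  0.0448]
scene disc 303 [ 0.566  -0.2468] 0.04543895274400711 [ 0.5917 -0.2539  0.0149]
scene press_center 0.79 [183.8, 294.1] [ 0.5831 -0.2497  0.025 ]
scene lid_grip 0.9 [314.6, 234.2] [ 0.3468 -0.0724  0.018 ]
scene lid_grip 0.76 [412.8, 247.1] [0.3249 0.1289 0.018 ]
scene lid_grip 0.67 [224.7, 174.6] [ 0.2083 -0.3413  0.018 ]
side griptop 25 [ 0.5769 -0.2543] 0.009889853186905384 [ 0.578  -0.2551  0.045 ]
side press_center 0.54 [289.1, 196.9] [ 0.581  -0.2504  0.025 ]
side lid_grip 0.92 [331.4, 331.2] [0.3232 0.1298 0.018 ]
side lid_grip 0.91 [370.5, 260.7] [ 0.3285 -0.0717  0.018 ]
side lid_grip 0.81 [359.0, 212.1] [ 0.4113 -0.2527  0.018 ]
t 8.7 pos [ 0.4006 -0.2416  0.1688] yaw -2.62 shift [-0.007  0.465 -0.105] turn [-0.002 -0.002  0.002]
```

View pics/w8.png

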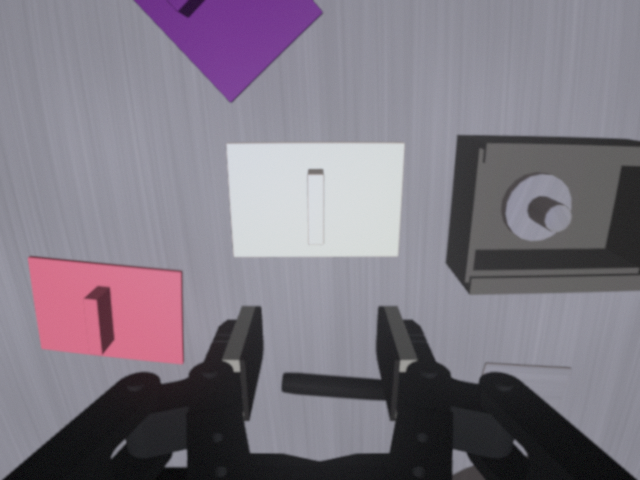

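View pics/scene8.png

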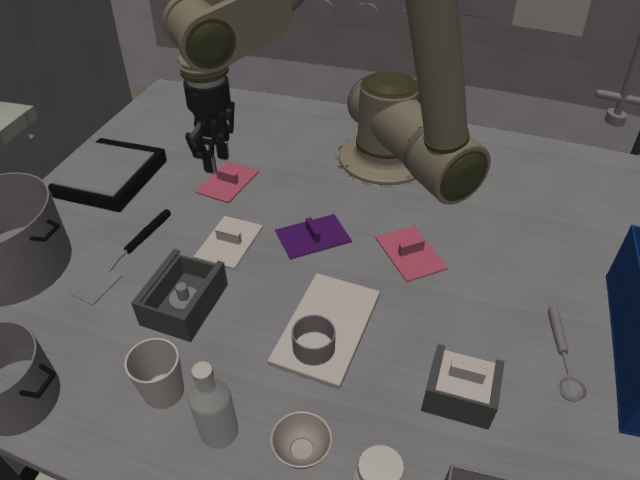

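The white lid lies flat on the counter at (316,200) in the wrist picture. The press is upright in the box at (540,208), near (0.58, -0.25). I move over it for a closer look.

Request:
step_arm(
  steps=[0.6,0,0.15,-0.1,0,0,0,0.6,0,0.3,-0.1,0,0,0,0.6,0,0.46,-0.1,0,0,0,0.6,0,0.55,-0.1,0,0,0,0.6,0,0.58,-0.1,0,0,0,0.6,0,0.58,-0.1,0,0,0,0.6,0,0.58,-0.1,0,0,0],
)

```text
time_s: 9.4
position: [0.5737, -0.2499, 0.1997]
tool_rot: [[0.046, 0.999, -0.001], [0.999, -0.046, 0.001], [0.0, -0.001, -1.0]]
ft_force: [-0.2, 0.1, 0.7]
grip_width: 0.0511
```

```bash
python3 - <<'E'
from plan import *
np.set_printoptions(precision=4,suppress=True)
print(env.observe()["qvel"])
im,d=imaging.get_image("wrist");cal=imaging.get_calibration("wrist");cv2.imwrite("pics/w9.png",im)
p=cloud("wrist",d,np.ones_like(d,bool),cal)
for n,lo,hi in(("griptop",.0405,.049),("disc",.011,.019)):
    k=(abs(p[:,0]-.581)<.05)&(abs(p[:,1]+.2505)<.033)&(p[:,2]>lo)&(p[:,2]<hi);q=p[k]
    c,r=cv2.minEnclosingCircle(q[:,:2].astype(np.float32));print(n,len(q),np.round(c,4),r,np.median(q,0))
for r in imaging.pinpoint("wrist","press_center")[:2]: print(r,at_height("wrist",r["pixel"],.025,cal))
k=(abs(p[:,0]-.57)<.13)&(abs(p[:,1]+.25)<.1)&(p[:,2]>.055)&(p[:,2]<.068);q=p[k]
print(cv2.minAreaRect(q[:,:2].astype(np.float32)))
E
```

```text
[-0.5118 -0.95    0.2375  0.1051  0.0306 -0.0125]
griptop 613 [ 0.5797 -0.2516] 0.011036355048418045 [ 0.5797 -0.2509  0.046 ]
disc 2666 [ 0.58   -0.2519] 0.028171399608254433 [ 0.5798 -0.2473  0.0162]
{'pixel': [325.3, 204.7], 'score': 0.65} [ 0.5781 -0.2503  0.025 ]
((0.5847468376159668, -0.2503897547721863), (0.1091899648308754, 0.14653083682060242), 87.57129669189453)
```

View pics/w9.png

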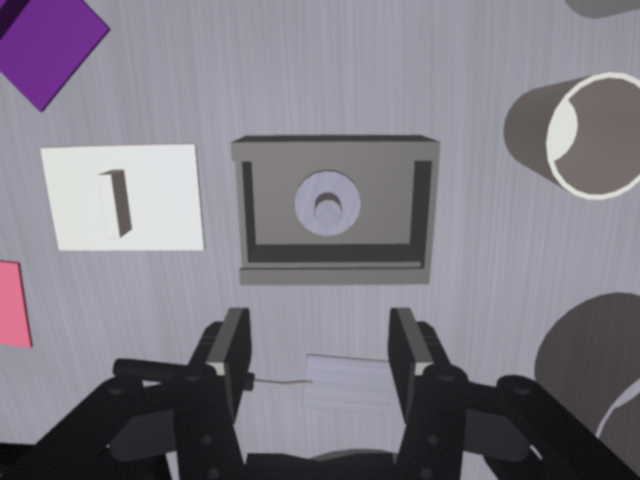

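The press shows at (328,205), and depth gives its axis at (0.580, -0.2515) with the top at 0.046, matching the stated sizes.

```bash
python3 - <<'E'
from plan import *
plan([.580,-.2515,0.0],-2.7)
E
```

```text
t 9.5 pos [ 0.5737 -0.25    0.2003] yaw -2.67 shift [-0.004  0.021  0.668] turn [-0.     0.     0.001]
```

Request:
step_arm(
  steps=[0.6,-0.004,0.021,0.15,0,0,0,0.6,-0.004,0.021,0.3,0,0,0,0.6,-0.004,0.021,0.42,0,0,0,0.6,-0.004,0.021,0.52,0,0,0,0.6,-0.004,0.021,0.58,0,0,0,0.6,-0.004,0.021,0.62,0,0,0,0.6,-0.004,0.021,0.65,0,0,0,0.6,-0.004,0.021,0.665,0,0,0,0.6,-0.004,0.021,0.665,0,0,0],
)

```text
time_s: 10.4
position: [0.581, -0.2514, 0.0007]
tool_rot: [[0.046, 0.999, 0.0], [0.999, -0.046, -0.0], [-0.0, 0.0, -1.0]]
ft_force: [0.8, 0.3, 1.1]
grip_width: 0.0513
```

```bash
python3 - <<'E'
from plan import *
plan([.580,-.2515,0.0],-2.7);print(env.observe()["ft_force"])
im,d=imaging.get_image("wrist");cv2.imwrite("pics/w10.png",im)
im,d=imaging.get_image("scene");cv2.imwrite("pics/s10.png",cv2.resize(im[180:360,80:300],(733,600)))
E
```

```text
t 10.4 pos [ 0.581  -0.2514  0.0007] yaw -2.63 shift [-0.    -0.003  0.002] turn [0.    0.    0.002]
[0.76723253 0.26406161 1.11783718]
```

View pics/w10.png

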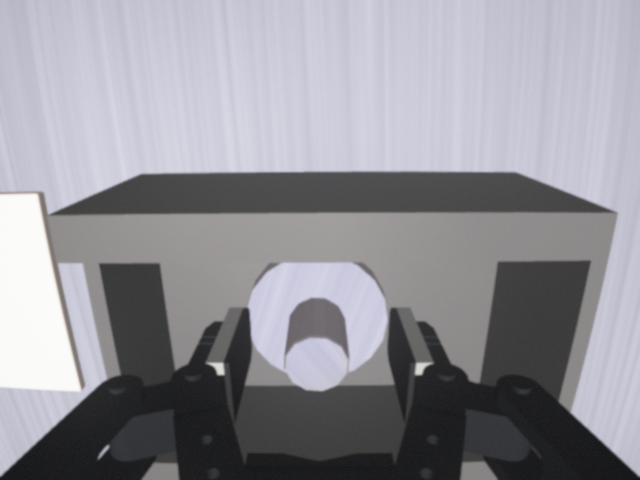

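View pics/s10.png

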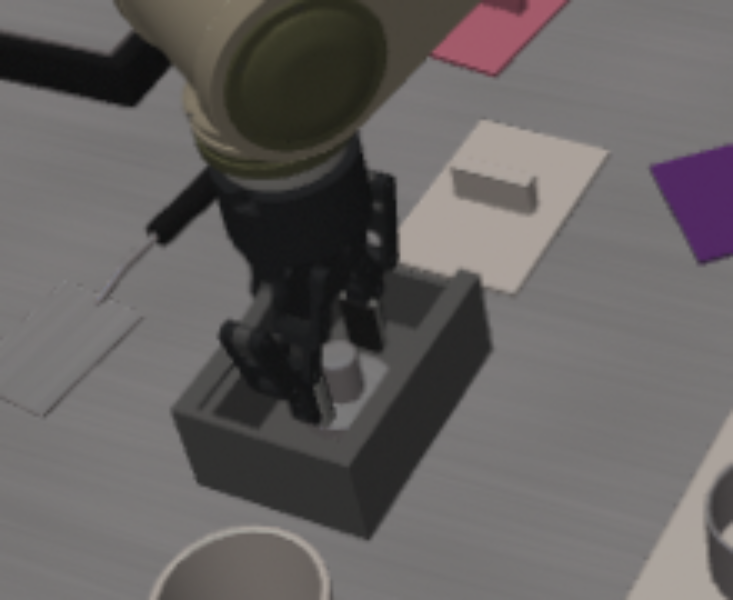

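The press's grip at (317,345) stands midway between the pads, so I close.

Request:
step_arm(
  steps=[0,0,0,0,0,0,0,0,0,0,0,0,0,0,0,0,0,0,0,0,0,0,0,0,0,0,0,0,0,0,0,0,0,0,0,0,0,0,0,0,0,0],
  grip_force=60,
)

```text
time_s: 11.1
position: [0.5813, -0.2515, 0.0013]
tool_rot: [[0.046, 0.999, 0.001], [0.999, -0.046, -0.001], [-0.001, 0.001, -1.0]]
ft_force: [-1.1, 1.6, 5.8]
grip_width: 0.0198
```

Request:
step_arm(
  steps=[0,0,0,-0.02,0,0,0,0,0,0,-0.08,0,0,0,0,0,0,-0.18,0,0,0,0,0,0,-0.3,0,0,0,0,0,0,-0.42,0,0,0,0,0,0,-0.45,0,0,0,0,0,0,-0.45,0,0,0],
)

```text
time_s: 11.8
position: [0.5812, -0.2514, 0.1362]
tool_rot: [[0.046, 0.999, 0.001], [0.999, -0.046, -0.001], [-0.001, 0.002, -1.0]]
ft_force: [-0.2, -0.4, -3.2]
grip_width: 0.0201
```

```bash
python3 - <<'E'
from plan import *
np.set_printoptions(precision=4,suppress=True)
s=env.observe();print(s["ft_force"],s["grip_width"])
b=np.radians(-4.3)
for c in("scene","side"):
    im,d=imaging.get_image(c);cv2.imwrite(f"pics/{c}11.png",im)
    for r in imaging.pinpoint(c,"press_center")[:2]: print(c,r["score"],r["pixel"],at_depth(c,r["pixel"],d[int(r["pixel"][1]),int(r["pixel"][0])]))
    for r in imaging.pinpoint(c,"board_clear")[:2]: print(c,r["score"],r["pixel"],at_height(c,r["pixel"],.015))
C=np.array([.559,.0177]);g=C-.055*np.array([np.cos(b),np.sin(b)]);print(g)
plan([g[0],g[1],.15],-4)
E
```

```text
[-0.225  -0.4482 -3.184 ] 0.020118574367186507
scene 0.69 [166.4, 239.7] [ 0.6012 -0.242   0.1788]
scene 0.59 [336.9, 301.3] [0.5057 0.0211 0.0144]
scene 0.79 [335.3, 298.6] [0.5008 0.0167 0.015 ]
side 0.83 [287.7, 142.2] [ 0.5767 -0.2438  0.1569]
side 0.58 [262.3, 267.6] [0.4973 0.0213 0.015 ]
[0.5042 0.0218]
t 12.1 pos [ 0.5805 -0.2511  0.1339] yaw -2.62 shift [ 0.897 -0.296 -0.052] turn [-0.003 -0.002  0.031]
```

View pics/side11.png

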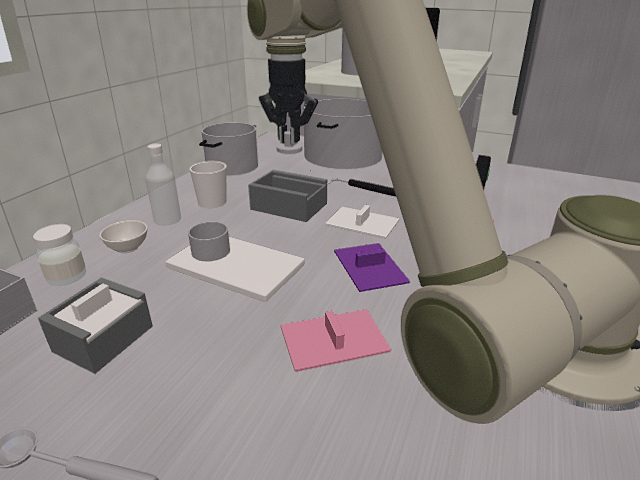

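The press at (288,142) is held upright clear of the box, so I carry it to above the clear half of the board.

Request:
step_arm(
  steps=[0,0.1,-0.03,-0.05,0,0,0.03,0,0.2,-0.07,-0.05,0,0,0.03,0,0.32,-0.11,-0.05,0,0,0.03,0,0.44,-0.15,-0.05,0,0,0.03,0,0.56,-0.19,-0.05,0,0,0.03,0,0.68,-0.23,-0.05,0,0,0.03,0,0.8,-0.27,-0.05,0,0,0.03,0,0.88,-0.3,-0.05,0,0,0.03,0,0.897,-0.3,-0.05,0,0,0.03,0,0.897,-0.3,-0.05,0,0,0.03],
)

```text
time_s: 13.1
position: [0.5034, 0.022, 0.1503]
tool_rot: [[0.068, 0.998, -0.0], [0.998, -0.068, -0.0], [-0.0, -0.0, -1.0]]
ft_force: [0.8, -1.5, -1.9]
grip_width: 0.0202
```

```bash
python3 - <<'E'
from plan import *
np.set_printoptions(precision=4,suppress=True)
s=env.observe();print(s["ft_force"],s["grip_width"],s["qvel"])
im,d=imaging.get_image("wrist");cal=imaging.get_calibration("wrist");cv2.imwrite("pics/w12.png",im)
for c in("side","scene"):
    im,d=imaging.get_image(c);cv2.imwrite(f"pics/{c}12.png",im)
    p=cloud(c,d,np.ones_like(d,bool))
    k=(abs(p[:,0]-.504)<.06)&(abs(p[:,1]-.02)<.06)&(p[:,2]>.1);q=p[k]
    lo=q[:,2].min();a=q[q[:,2]<lo+.015];print(c,lo,cv2.minAreaRect(a[:,:2].astype(np.float32)))
plan([.503,.0218,.0113],-4)
E
```

```text
[ 0.7722 -1.5139 -1.9277] 0.020204239476219018 [-1.9729  0.5068 -0.6976 -0.311  -0.13   -0.6414]
side 0.1536418198221805 ((0.49901169538497925, 0.024418342858552933), (0.05562876909971237, 0.045410457998514175), 35.800926208496094)
scene 0.15327646817294738 ((0.5101772546768188, 0.019845305010676384), (0.05045079067349434, 0.05487731099128723), 12.573670387268066)
t 13.25 pos [0.5038 0.0206 0.1503] yaw -4.03 shift [ 0.004 -0.003  0.463] turn [-0.     0.    -0.001]
```

View pics/w12.png

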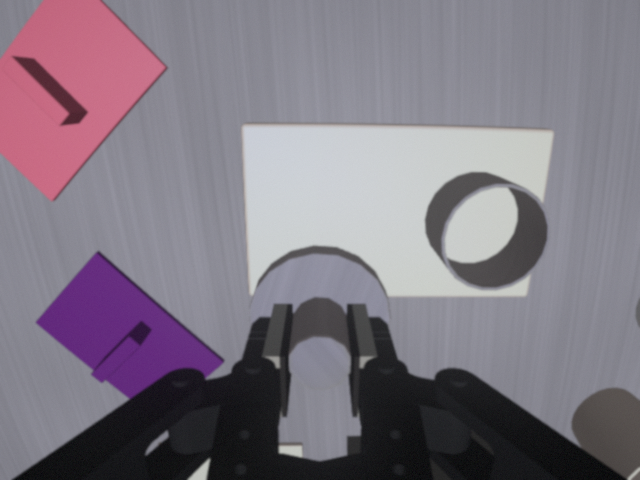

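View pics/side12.png

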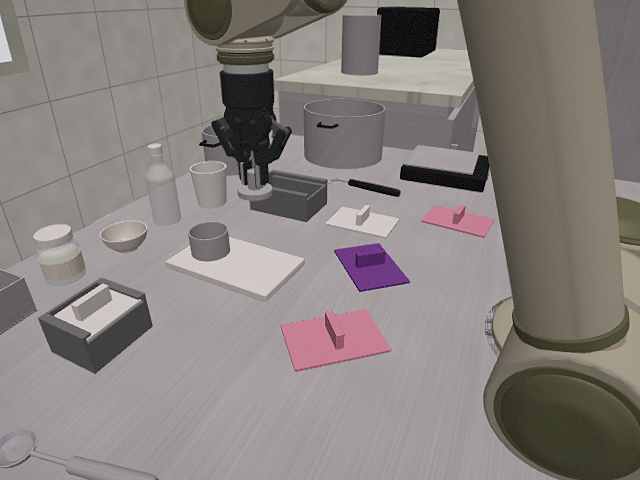

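Both cameras put the press's underside at 0.1535, over the clear half of the board, so I lower 0.137 m to just above contact.

Request:
step_arm(
  steps=[0,0.003,-0.003,0.1,0,0,0,0,0.003,-0.003,0.2,0,0,0,0,0.003,-0.003,0.29,0,0,0,0,0.003,-0.003,0.36,0,0,0,0,0.003,-0.003,0.41,0,0,0,0,0.003,-0.003,0.44,0,0,0,0,0.003,-0.003,0.455,0,0,0,0,0.003,-0.003,0.455,0,0,0],
)

```text
time_s: 14.05
position: [0.5027, 0.0222, 0.0139]
tool_rot: [[0.07, 0.998, -0.0], [0.998, -0.07, -0.0], [-0.0, -0.0, -1.0]]
ft_force: [-0.2, 0.4, -1.6]
grip_width: 0.0204
```

Request:
step_arm(
  steps=[0,0,0,0.004,0,0,0,0,0,0,0.004,0,0,0],
)

```text
time_s: 14.25
position: [0.5029, 0.0225, 0.0133]
tool_rot: [[0.069, 0.998, 0.001], [0.998, -0.069, -0.0], [-0.0, 0.001, -1.0]]
ft_force: [-0.7, -0.4, -2.1]
grip_width: 0.02
```

Request:
step_arm(
  steps=[0,0,0,0.004,0,0,0,0,0,0,0.004,0,0,0],
)

```text
time_s: 14.45
position: [0.5026, 0.0226, 0.0118]
tool_rot: [[0.069, 0.998, 0.0], [0.998, -0.069, -0.0], [-0.0, 0.0, -1.0]]
ft_force: [-0.0, 0.1, -1.9]
grip_width: 0.0202
```

Request:
step_arm(
  steps=[0,0,0,0.003,0,0,0,0,0,0,0.003,0,0,0],
)

```text
time_s: 14.65
position: [0.5027, 0.0226, 0.0113]
tool_rot: [[0.069, 0.998, 0.001], [0.998, -0.069, -0.0], [-0.0, 0.001, -1.0]]
ft_force: [-2.2, 0.5, 4.3]
grip_width: 0.02
```

Contact shows as +4 N, so I release and rise.

Request:
step_arm(
  steps=[0.3,0,0,0,0,0,0,0.4,0,0,0,0,0,0,0.5,0,0,0,0,0,0,0.5,0,0,0,0,0,0,0.5,0,0,-0.03,0,0,0,0.5,0,0,-0.12,0,0,0,0.5,0,0,-0.25,0,0,0,0.5,0,0,-0.4,0,0,0,0.5,0,0,-0.5,0,0,0,0.5,0,0,-0.5,0,0,0],
)

```text
time_s: 15.65
position: [0.5043, 0.0223, 0.1654]
tool_rot: [[0.069, 0.998, 0.009], [0.998, -0.069, -0.002], [-0.001, 0.009, -1.0]]
ft_force: [-0.1, -0.0, 0.3]
grip_width: 0.0429
```

```bash
python3 - <<'E'
from plan import *
np.set_printoptions(precision=4,suppress=True)
b=np.radians(-4.3)
for c in("side","scene","wrist"):
    im,d=imaging.get_image(c);cal=imaging.get_calibration(c);cv2.imwrite(f"pics/{c}13.png",im)
    p=cloud(c,d,np.ones_like(d,bool),cal)
    k=(abs(p[:,0]-.503)<.04)&(abs(p[:,1]-.022)<.04)&(p[:,2]>.020)&(p[:,2]<.07);q=p[k]
    t=q[q[:,2]>.05];e=q[q[:,2]<.030]
    for n,a in(("top",t),("disc",e)):
        if len(a)>5: ce,r=cv2.minEnclosingCircle(a[:,:2].astype(np.float32));print(c,n,len(a),np.round(ce,4),r,a[:,2].mean())
    k=(abs(p[:,0]-.40)<.09)&(abs(p[:,1]+.24)<.06)&(p[:,2]>.002)&(p[:,2]<.012)
    print("lid",p[k].mean(0) if k.any() else None, p[k][:,2].std() if k.any() else None)
print(env.observe()["ft_force"],env.observe()["position"])
E
```

```text
side top 89 [0.5013 0.0213] 0.010720756836235523 0.05407350756032295
side disc 406 [0.5015 0.0204] 0.029135961085557938 0.02477963386741352
lid [ 0.3965 -0.2365  0.0049] 0.0011095868219308561
scene top 101 [0.5048 0.0223] 0.012361924163997173 0.05400877585735338
scene disc 444 [0.5063 0.0204] 0.029045425355434418 0.024295700514924568
lid [ 0.4078 -0.2401  0.0047] 0.0015607686882467625
wrist top 828 [0.5019 0.0226] 0.011161533184349537 0.054558537560833724
wrist disc 3445 [0.502  0.0225] 0.02803620509803295 0.02483871338003845
lid [ 0.4124 -0.2126  0.0048] 0.0008136773096472896
[-0.1868 -0.1627 -1.3085] [0.502  0.0227 0.1603]
```

View pics/side13.png

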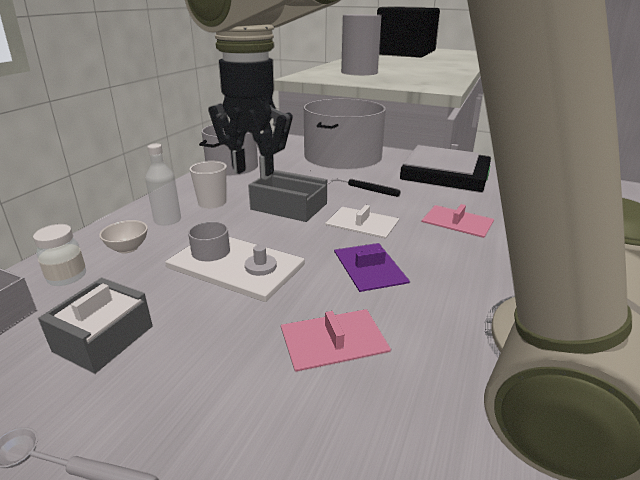

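View pics/scene13.png

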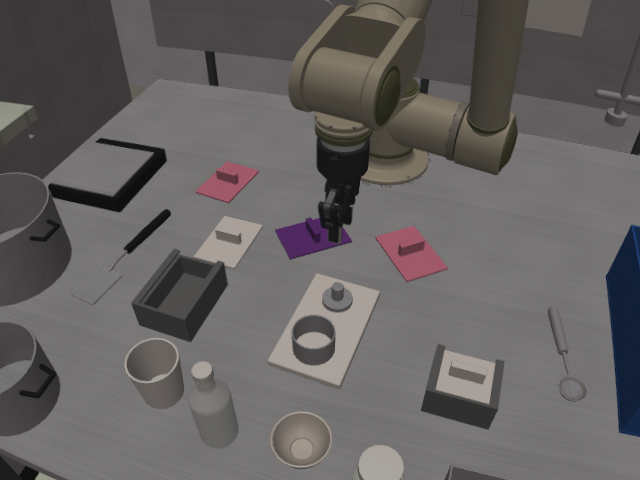

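The press stands upright on the clear half of the board, at (338,298) in the scene picture and (260,262) in the side picture. The lid lies flat with its handle up at (229,241) in the scene picture, and the gripper is clear of everything.

```bash
python3 -c "
from rig import close_job
print(close_job())"
```

```text
the job is handed in; nothing more can be done
None
```

The job is handed in, and by my last camera checks both parts are where they should be. `close_job` reports no verdict, so those checks are all I have. The clock read about 16 s of the allowed 56 s.

- **Lid:** I slid it out of the long box along the tracks towards the robot. It now lies flat on the counter with its handle up, centred near (0.40, -0.24). That is about 0.18 m from the box's centre, with its upper face at about 5 mm.
- **Press:** I lifted it out of the box and stood it on the clear half of the board. All three cameras put its axis within about 5 mm of the middle of that half. It is upright, with its disc's upper face near 25 mm and its top near 54 mm.
- **End state:** the gripper is open and about 0.1 m above the press, and the pink and purple look-alike lids were not touched.

**What disagreed or went wrong:**
- **Tool description:** the cameras showed the shut fingertips about 22 mm behind the reported TCP, not 17 mm ahead as stated. My first close therefore missed above the handle, harmlessly. I used the measured offset from then on, and both grasps held.
- **Lid set-down:** laying the lid down briefly pressed with about 37 N at the wrist.
- **Camera agreement:** the scene and side cameras differ by about 5 mm in x.

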